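# Release the brake of the loaded rotary stand

## Robot

A 6-joint arm with a two-finger parallel gripper is mounted at the origin on the work surface. World frame = base frame: x ahead of the robot, y to its left, z up, the work surface at z = 0. Lengths are in m, angles in rad, forces in N, time in s.
With the tool pointing down it reaches from about 0.35 to 0.975 m from the base axis. Payload 4.9 kg.
Tool frame: the origin (TCP) lies midway between the tips of the shut fingers; the grasp point (between the pads) lies 19 mm behind it; z points along the fingers, y is the line along which they close (so a half turn about z gives the same grasp; the last joint's range is limited). The gripper opens to 85 mm and grips with 20 to 120 N. Pads are 22 mm wide; open, the fingers measure 114 mm over their backs; the gripper's body (76 mm by 85 mm) begins 54 mm behind the grasp point. The pads swing forward as they close: fully open they stand 13 mm farther back than shut.
Start: joints at [-1.42, 0.053, 1.613, -0, 1.476, -0.119], TCP at [0.167, -0.602, 0.231] pointing down, gripper open.
Joint ranges: [-3.01, 3.01], [-1.01, 2.22], [0.06, 2.58], [-1.02, 4.17], [0.09, 2.62], [-3.14, 3.14]. Speed limits (rad/s): [2.57, 2.57, 3.14, 3.14, 3.14, 3.14].

## Interface

Orientations are given as a unit quaternion [w, x, y, z].
In Python, from plant import state, grab_frame, job_done, cut_out, place_of gives the robot as it stands.
- The arm moves only by the tool jog_arm, never from a script. Its argument "motion" is text: rows parted by semicolons, each of 7 numbers parted by spaces: the opening in per cent of the stroke, from 0 (shut) to 100 (fully open), then the shift along the tool's x, y, z as a fraction of full scale, then the turn, a rotation vector about the tool's x, y, z as a fraction of full scale. A call has exactly 5 rows; each row is the pose to reach, as a shift and turn from the pose commanded when the call began, along the tool's axes at that moment; what a row does not reach only later rows make up. Full scale, the value 1, is 50 cm for a shift and 1.5 rad for a turn. A row lasts 1/8 s, in which the tool goes at most 62.5 mm and 10.7 degrees, less where a joint would pass 70% of its speed; a pose out of reach is approached as far as the arm can. A call with a number of a shift or a turn outside -1 to 1 is refused whole. A call with a gripper value outside its range is refused whole. The fingers move at their own pace and stop on an object; the grip force is fixed at half the most. Time passes only in rows, so rows that repeat a pose let the fingers close, or fill a call up. It gives the time, the measured TCP pose, the force, the opening and the grip force at its end, in the units of the state.
- state(): the state, without advancing time (a new reading comes with each control period).
- grab_frame(name): name is "scene" or "side" or "wrist"; returns a dict with "color" (384x512x3 uint8, red, green, blue), "range_z" (384x512 float32, m along the optical axis (not along the pixel's ray), 0 where there is no reading), "intrinsics" (3x3 intrinsics, pixels), "k1" (the pictures are not rectified: a ray, as slopes to the right and down, at radius r is drawn at 1 + k1 r^2 times it, then the intrinsics apply), "world_from_camera" (4x4, takes a point from camera to world coordinates). Camera axes: x right, y up, looking along -z (the intrinsics and any distortion apply to the point x, -y, -z); pixel columns grow to the right and rows downward; lengths in m; the calibration is good to about 2 mm. A picture is of the moment at which its call begins.
- job_done(): hands the job in; it is judged then, once.
Trained networks look in the newest picture that a camera, given by its name, has taken for a name from the list of things; names that differ only in an ending like _2 or _b are one class to them, and where a whole thing is asked for, a point or a joint stands for the part that bears it (a point fixed in the world has none). Each returns a list of dicts, best first, with "p" (0 to 1); they miss things now and then, are a little off and sometimes report something else, mostly with a low value. They report only what shows in the picture. A call takes as long as a camera call.
- cut_out(camera, thing): "pixels" (384x512 bool, what is visible of it).
- place_of(camera, thing): "at" ([x, y, z] in m, in world coordinates, good to about 4 mm: a listed point, or the origin of a listed thing).
The state is a dict: "time": time; "joint_pos": joint angles; "joint_vel": joint speeds; "joint_efforts": joint torques, N m; "tool_pos": TCP position; "tool_rot": TCP orientation; "contact_force": force on the tool from outside, world axes, zero at the start; "ft_torque": the same for the moment, N m; "gripper_width": opening from 0.0 (shut) to 1.0 (fully open); "grasp_force": force on a finger pad.
Only numpy, scipy, OpenCV 4.12 (cv2) and the standard library are available. Lean on these libraries where they do the work, as an engineer would, in place of code of your own. Each camera call takes 0.05 s, during which the arm holds its last target. There are 200 camera calls.

## Task

Release the brake of the rotary stand that carries the machined flange: press the release button in the grip of its brake lever and, keeping the button pressed, swing the lever fully down, then let go. Leave the empty stand's brake lever up, still locked.

Things in the scene. Friction and masses are not known exactly. Their poses are not given: they have to be found in the camera images.
- flange_stand: Fixed grey stand with a 140 mm turning plate (top 91 mm up) carrying an aluminium flange (disc 120 mm, hub 72 mm, top 143 mm). Origin on the bench under the plate's axis; z up, x away from the robot, yaw within 0.3. Lever hinge at (-40, -95, 125) mm, axis along y: the lever swings in the plane y = -95 mm, grip towards -x. The other stand is the same, its plate bare; they may change places.
- brake_lever (a joint): Lever of that stand, rad, growing downward: 0 = 35 deg (0.611) above level, 0.96 = fully down, 20 deg below level, on its stop. Starts at 0 to 0.2. Black grip 130 to 250 mm from the hinge, 30 mm wide, 32 thick. Stiff, stays where left: 8 to 12 N at the button moves it. With the button out a ratchet blocks it at 0.21 and at teeth on to 0.77; button let out midway: blocked again.
- brake_lever_button_top (a point): Centre of the top face of its release button: aluminium block 40 mm along the lever, 22 mm across, 10 mm proud of the grip's upper side; 190 mm along the lever from the hinge, face 26 mm above the lever's centre line. z out of the face, x back to the hinge. Moves 6 mm square into the grip (spring 2 to 5 N); the ratchet frees about 4 mm in. Pushing the grip beside it does not free the lever.
- spare_lever (a joint): Lever of the empty stand (bare turning plate with four black slots), same build, scale and button. Starts at 0 to 0.2 and must stay locked up there (below 0.28).

How it is judged:
By the outcome, as a careful person would: the job done as asked, in the order asked, and still so for the second after the job is handed in, with the robot touching nothing.
It also fails if it takes over 32 s, if anything falls off the work surface, if the arm or the gripper's body presses on something with over 40 N, if the wrist force passes 120 N, or if a joint passes its speed limit or range.

## Working session

There is one attempt and no reset: what is moved stays moved. The work goes in short steps, Python scripts to look and compute and a tool call to move; the robot and the scene stay as the last step left them, time stands still between calls to the robot, and variables do not carry over. Pictures are saved under pics/ and viewed, at most 10 in all, crops included, and the job is handed in when it is done.

Besides the shell and the picture viewer there is one more tool, called after "Request:" in YAML: its name, and indented under it one key for each argument. jog_arm: Moves the arm, as the interface text tells. Shift numbers are shares of 50 cm and turn numbers shares of 1.5 rad, none past 1 either way. Its arguments: {"type":"object","properties":{"motion":{"type":"string"}},"required":["motion"]}

```bash
mkdir -p pics; python3 - <<'E'
from plant import *
import cv2,numpy as np
s=state();print(s['time'],s['tool_pos'],s['tool_rot'],s['contact_force'])
ims=[]
for c in("scene","side"):
    f=grab_frame(c);ims.append(f["color"][...,::-1]); print(c,np.round(f["world_from_camera"],2).tolist())
    for t in("flange_stand","brake_lever_button_top","brake_lever","spare_lever"):
        for r in place_of(c,t)[:3]:print(c,t,round(r["p"],2),np.round(r["at"],3) if "at" in r else r)
cv2.imwrite("pics/a.png",ims[0]);cv2.imwrite("pics/b.png",ims[1])
E
```

```text
0.0 [ 0.16649131 -0.6017762   0.23008801] [-1.01994573e-03  9.90915543e-01  1.34481769e-01 -2.00400746e-05] [-0.04209999 -0.45557145 -0.11366281]
scene [[-0.49, -0.48, 0.72, 1.4], [0.87, -0.26, 0.42, 0.43], [-0.02, 0.84, 0.55, 0.76], [0.0, 0.0, 0.0, 1.0]]
scene flange_stand 0.87 [ 0.694 -0.099  0.006]
scene brake_lever_button_top 0.57 [ 0.537 -0.229  0.25 ]Traceback (most recent call last):
  File "<stdin>", line 8, in <module>
ValueError: it knows: brake_lever_button_top, flange_stand
```

```bash
python3 - <<'E'
from plant import *
import cv2,numpy as np
for c in("scene","side"):
    f=grab_frame(c);cv2.imwrite(f"pics/{c}1.png",f["color"][...,::-1])
    for t in("flange_stand","brake_lever_button_top"):
        for r in place_of(c,t)[:3]:print(c,t,round(r["p"],2),np.round(r["at"],3))
    W=f["world_from_camera"];print(np.round(W,2).tolist(),f["k1"],f["intrinsics"].tolist())
print(state()['time'])
E
```

```text
scene flange_stand 0.83 [ 0.695 -0.102  0.008]
scene brake_lever_button_top 0.58 [ 0.536 -0.229  0.249]
[[-0.49, -0.48, 0.72, 1.4], [0.87, -0.26, 0.42, 0.43], [-0.02, 0.84, 0.55, 0.76], [0.0, 0.0, 0.0, 1.0]] 0.02879992439351974 [[394.77402359972746, 0.0, 253.99863110584755], [0.0, 394.77402359972746, 191.62179700885304], [0.0, 0.0, 1.0]]
side flange_stand 0.83 [ 0.692 -0.094  0.002]
side brake_lever_button_top 0.55 [ 0.537 -0.231  0.252]
[[0.73, -0.37, 0.57, 1.2], [0.68, 0.4, -0.61, -0.63], [0.0, 0.84, 0.55, 0.71], [0.0, 0.0, 0.0, 1.0]] -0.08034133129242589 [[417.4622721715747, 0.0, 263.653547095595], [0.0, 417.4622721715747, 192.92494734853113], [0.0, 0.0, 1.0]]
0.45
```

View pics/scene1.png

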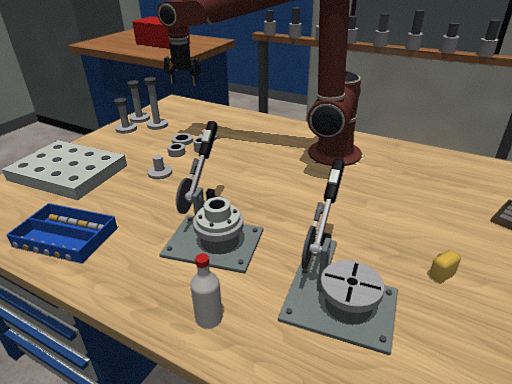

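View pics/side1.png

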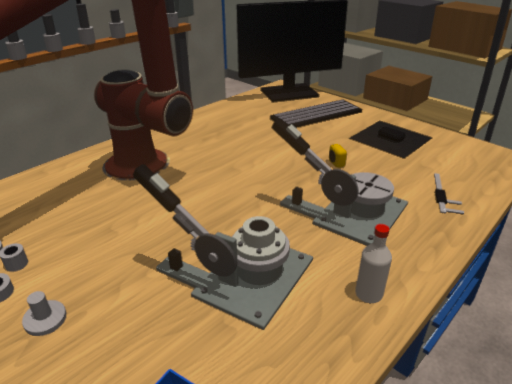

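The scene view shows the flange stand at about (215,240), with its lever button near (208,140). The bare stand is at (340,290). In the side view the flange stand is nearer, with its button around (155,188). The network's points agree with the given geometry: radius 205 mm against 207 expected, yaw about 0.22, lever about 0.04.

```bash
cat > h.py <<'E'
import numpy as np, sys
from plant import *
from scipy.spatial.transform import Rotation as R
def cur():
    s=state(); return np.array(s['tool_pos']),R.from_quat(s['tool_rot'],scalar_first=True),s
def tool_rot(yaw,a):   # x=stand y, y=back to hinge, z=into button face; a = lever angle above level
    y=np.array([np.cos(a),0,-np.sin(a)]);z=np.array([-np.sin(a),0,-np.cos(a)])
    return R.from_euler('z',yaw)*R.from_matrix(np.c_[[0,1,0],y,z])
def face(hinge,yaw,a,h=.026):
    d=np.array([-np.cos(a),0,np.sin(a)]);n=np.array([np.sin(a),0,np.cos(a)])
    return hinge+R.from_euler('z',yaw).apply(.19*d+h*n)
def row(p0,r0,p,r):
    return np.round(np.r_[r0.inv().apply(np.array(p)-p0)/.5,(r0.inv()*r).as_rotvec()/1.5],3)
E
cat > t1.py <<'E'
from h import *
yaw=.22;a=.575;B=np.array([.537,-.230,.251])
r=tool_rot(yaw,a);p=B-.12*r.apply([0,0,1])
p0,r0,s=cur();print(p,p0,s['joint_pos'])
print('up',row(p0,r0,p0+[.1,.1,.2],r0)); print('goal',row(p0,r0,p,r))
E
python3 t1.py
```

```text
[ 0.60068724 -0.2157583   0.35170308] [ 0.16657392 -0.60234676  0.23124808] [-1.42000447e+00  5.27199086e-02  1.61297213e+00 -5.19559033e-06
  1.47598250e+00 -1.19000848e-01]
up [ 0.246 -0.139 -0.4    0.     0.     0.   ]
goal [ 1.043 -0.514 -0.241  0.306 -0.291 -0.984]
```

Request:
jog_arm:
  motion: "0 0.08 -0.05 -0.1 0 0 -0.12; 0 0.17 -0.1 -0.2 0 0 -0.24; 0 0.28 -0.14 -0.28 0 0 -0.36; 0 0.38 -0.19 -0.33 0 0 -0.48; 0 0.48 -0.24 -0.36 0 0 -0.6"

```text
time: 1.08
tool_pos: [0.3551, -0.4325, 0.4082]
tool_rot: [0.001, 0.832, 0.554, -0.0]
contact_force: [0.2, -0.0, -0.5]
gripper_width: 0.002
grasp_force: 0.0
```

```bash
python3 t1.py
```

```text
[ 0.60068724 -0.2157583   0.35170308] [ 0.35509494 -0.43247119  0.40817937] [-1.01634748e+00 -1.48082661e-01  1.51795681e+00  4.83456970e-05
  1.76880719e+00 -6.20572458e-01]
up [ 0.261  0.108 -0.4    0.     0.     0.   ]
goal [ 0.589  0.286  0.113  0.372 -0.116 -0.399]
```

Request:
jog_arm:
  motion: "0 0.11 0.05 0 0.06 -0.02 -0.07; 0 0.22 0.1 0 0.13 -0.04 -0.14; 0 0.33 0.15 0 0.2 -0.06 -0.22; 0 0.44 0.21 0.03 0.28 -0.08 -0.3; 0 0.55 0.27 0.07 0.34 -0.1 -0.36"

```text
time: 1.7
tool_pos: [0.5836, -0.2346, 0.3728]
tool_rot: [-0.167, 0.628, 0.734, -0.2]
contact_force: [0.9, -1.5, -0.4]
gripper_width: 0.0
grasp_force: 0.0
```

Request:
jog_arm:
  motion: "0 0 0 0 0 0 0; 0 0 0 0 0 0 0; 0 0 0 0 0 0 0; 0 0 0 0 0 0 0; 0 0 0 0 0 0 0"

```text
time: 2.33
tool_pos: [0.581, -0.2368, 0.3739]
tool_rot: [-0.166, 0.63, 0.732, -0.198]
contact_force: [1.1, -0.6, 0.3]
gripper_width: 0.002
grasp_force: 0.0
```

```bash
cat > t2.py <<'E'
from h import *
import cv2
f=grab_frame("wrist");cv2.imwrite("pics/w1.png",f["color"][...,::-1])
for c in("wrist","side","scene"):
    if c!="wrist":grab_frame(c)
    for t in("brake_lever_button_top","flange_stand"):
        for q in place_of(c,t)[:2]:print(c,t,round(q["p"],2),np.round(q["at"],4))
W=f["world_from_camera"];K=f["intrinsics"]
for q in cut_out("wrist","brake_lever_button_top")[:1]:
    print('cut',q['p'],q['pixels'].sum())
Z=f["range_z"];v,u=np.mgrid[:384,:512]
x=(u-K[0,2])/K[0,0];y=(v-K[1,2])/K[1,1];r2=x*x+y*y;k=f["k1"]
g=1+k*r2
for _ in range(5): g=1+k*r2/g**2
P=np.stack([x/g*Z,-y/g*Z,-Z,np.ones_like(Z)],-1)@W.T
np.savez("w1.npz",P=P[...,:3],c=f["color"],Z=Z)
E
python3 t2.py; python3 t1.py
```

```text
wrist brake_lever_button_top 0.86 [ 0.5353 -0.2278  0.2542]
wrist flange_stand 0.79 [ 0.6928 -0.0953  0.001 ]
side brake_lever_button_top 0.69 [ 0.5325 -0.2325  0.2544]
side flange_stand 0.81 [ 0.6906 -0.0986  0.0023]
scene brake_lever_button_top 0.44 [ 0.5369 -0.2293  0.2489]
scene flange_stand 0.62 [ 0.6938 -0.1016  0.0059]
cut 0.88 861
[ 0.60068724 -0.2157583   0.35170308] [ 0.58173848 -0.23592524  0.37240276] [-0.38709724  0.3114827   1.1517053  -0.31062296  2.11561289 -0.64183467]
up [ 0.165 -0.003 -0.461  0.     0.     0.   ]
goal [ 0.034  0.058  0.014  0.033 -0.021 -0.04 ]
```

View pics/w1.png

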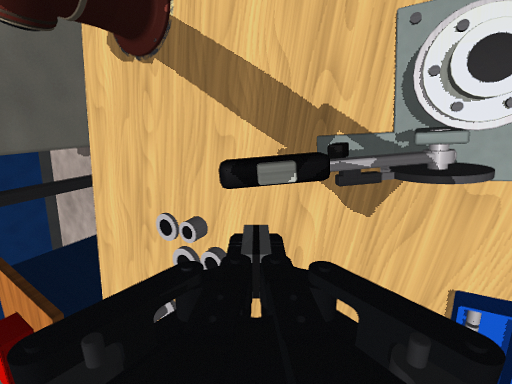

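The wrist view shows the button (light block at about (277,172)) in the black grip, with the flange at upper right. So this is the right lever. Next I'll fit the button face and grip axis from depth.

```bash
python3 - <<'E'
from h import *
d=np.load("w1.npz");P=d["P"];Z=d["Z"];c=d["c"].astype(int)
m=np.zeros(Z.shape,bool);m[155:190,252:302]=1
b=m&(c.min(-1)>90)&(P[...,2]>.2)&(P[...,2]<.3)
b&=abs(c[...,0]-c[...,2])<40
Q=P[b];print(len(Q))
for _ in range(3):
    o=Q.mean(0);n=np.linalg.svd(Q-o)[2][2];Q=Q[abs((Q-o)@n)<.002]
n*=np.sign(n[2]);print('face',o,(Q.min(0)+Q.max(0))/2,n,len(Q),'a',np.arccos(n[2]),'dir',np.arctan2(n[1],n[0]))
g=np.zeros(Z.shape,bool);g[140:200,215:332]=1
G=P[g&(P[...,2]>.15)&(P[...,2]<.32)];o2=G.mean(0);e=np.linalg.svd(G-o2)[2][0];e*=np.sign(e[0])
print('grip',o2,e,'yaw',np.arctan2(e[1],e[0]),'a',-np.arcsin(e[2]))
for yaw in(.18,.2,.22,.24):
  for a in (.54,.58,.61):
    h=np.array([.6926,-.098,0])+R.from_euler('z',yaw).apply([-.04,-.095,.125])
    print(yaw,a,h.round(4),face(h,yaw,a).round(4))
E
```

```text
717
face [ 0.53365031 -0.23024681  0.25129219] [ 0.53354202 -0.2304514   0.25071354] [0.54376829 0.12520624 0.82984302] 709 a 0.5919700237260045 dir 0.226312082340377
grip [ 0.52754638 -0.2293483   0.24401665] [ 0.8071083   0.1972057  -0.55649448] yaw 0.2396408730102554 a 0.5901606167813062
0.18 0.54 [ 0.6703 -0.1986  0.125 ] [ 0.5231 -0.2254  0.245 ]
0.18 0.58 [ 0.6703 -0.1986  0.125 ] [ 0.5279 -0.2245  0.2509]
0.18 0.61 [ 0.6703 -0.1986  0.125 ] [ 0.5317 -0.2238  0.2552]
0.2 0.54 [ 0.6723 -0.1991  0.125 ] [ 0.5257 -0.2288  0.245 ]
0.2 0.58 [ 0.6723 -0.1991  0.125 ] [ 0.5305 -0.2278  0.2509]
0.2 0.61 [ 0.6723 -0.1991  0.125 ] [ 0.5342 -0.227   0.2552]
0.22 0.54 [ 0.6743 -0.1994  0.125 ] [ 0.5283 -0.2321  0.245 ]
0.22 0.58 [ 0.6743 -0.1994  0.125 ] [ 0.5331 -0.231   0.2509]
0.22 0.61 [ 0.6743 -0.1994  0.125 ] [ 0.5369 -0.2302  0.2552]
0.24 0.54 [ 0.6763 -0.1998  0.125 ] [ 0.531  -0.2353  0.245 ]
0.24 0.58 [ 0.6763 -0.1998  0.125 ] [ 0.5358 -0.2342  0.2509]
0.24 0.61 [ 0.6763 -0.1998  0.125 ] [ 0.5395 -0.2333  0.2552]
```

```bash
cat > t3.py <<'E'
from h import *
yaw=.225;a=.585;B=np.array([.5345,-.230,.2513])
hinge=B-face(np.zeros(3),yaw,a)
if __name__=="__main__":
    r=tool_rot(yaw,a);p0,r0,s=cur();z=r.apply([0,0,1])
    for k in(.05,.012,-.007):print(k,row(p0,r0,B-k*z,r))
    print(hinge,(r0.inv()).apply(B-p0),s['contact_force'],s['time'])
E
python3 t3.py
```

```text
0.05 [ 0.031  0.048  0.156  0.04  -0.023 -0.042]
0.012 [ 0.028  0.044  0.231  0.04  -0.023 -0.042]
-0.007 [ 0.027  0.041  0.269  0.04  -0.023 -0.042]
[ 0.67491725 -0.19786195  0.1247056 ] [0.01363664 0.02106998 0.12768148] [ 0.1934121   0.11288836 -1.06380092] 2.825
```

Request:
jog_arm:
  motion: "0 0.031 0.048 0.07 0.04 -0.023 -0.042; 0 0.031 0.048 0.13 0.04 -0.023 -0.042; 0 0.03 0.046 0.18 0.04 -0.023 -0.042; 0 0.028 0.044 0.22 0.04 -0.023 -0.042; 0 0.028 0.044 0.231 0.04 -0.023 -0.042"

```text
time: 3.45
tool_pos: [0.5404, -0.2284, 0.2602]
tool_rot: [-0.181, 0.597, 0.749, -0.226]
contact_force: [-0.1, 0.1, -0.4]
gripper_width: 0.0
grasp_force: 0.0
```

Request:
jog_arm:
  motion: "0 0 0 0 0 0 0; 0 0 0 0 0 0 0; 0 0 0 0 0 0 0; 0 0 0 0 0 0 0; 0 0 0 0 0 0 0"

```text
time: 4.08
tool_pos: [0.5414, -0.2286, 0.2616]
tool_rot: [-0.179, 0.597, 0.749, -0.226]
contact_force: [-0.3, 0.8, -0.9]
gripper_width: 0.0
grasp_force: 0.0
```

```bash
python3 t3.py; python3 - <<'E'
from h import *
import cv2
f=grab_frame("wrist");g=grab_frame("side")
cv2.imwrite("pics/w2.png",np.hstack([f["color"][100:300,150:400,::-1],g["color"][100:300,50:300,::-1]]))
E
```

```text
0.05 [ 0.    -0.    -0.075 -0.     0.001 -0.   ]
0.012 [ 0.    -0.     0.001 -0.     0.001 -0.   ]
-0.007 [ 0.    -0.     0.039 -0.     0.001 -0.   ]
[ 0.67491725 -0.19786195  0.1247056 ] [ 0.00018941 -0.0001476   0.01247385] [-0.25053005  0.82217422 -0.91224453] 4.075
```

View pics/w2.png

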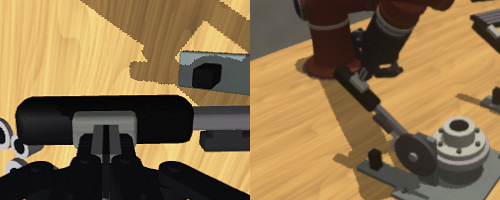

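The shut fingers sit centred over the button: left crop about (105,125), and the right crop confirms it. Now I'll press.

Request:
jog_arm:
  motion: "0 0 0 0.012 0 0 0; 0 0 0 0.02 0 0 0; 0 0 0 0.026 0 0 0; 0 0 0 0.03 0 0 0; 0 0 0 0.034 0 0 0"

```text
time: 4.8
tool_pos: [0.5325, -0.2306, 0.248]
tool_rot: [-0.179, 0.597, 0.749, -0.226]
contact_force: [2.6, 3.0, 3.4]
gripper_width: 0.0
grasp_force: 2.4
```

```bash
cat > t4.py <<'E'
from t3 import *
# swing rows from the ideal commanded pose (contact): depth past face, list of lever angles
p0,r0,s=cur()
print('t',s['time'],'F tool',r0.inv().apply(s['contact_force']).round(1))
w=R.from_euler('z',yaw).inv().apply(p0-hinge);rad=np.hypot(w[0],w[2]);z=R.from_euler('z',yaw).inv().apply(r0.apply([0,0,1]))
an=np.arctan2(-z[0],-z[2]);d=np.array([-np.cos(an),np.sin(an)]);n=np.array([np.sin(an),np.cos(an)])
print('tool a',an,'along',w[[0,2]]@d,'height',w[[0,2]]@n,'side',w[1],'lever a if pressed in',np.arctan2(w[2],-w[0])-np.arctan2(.020,.19))
E
python3 t4.py
```

```text
t 4.8 F tool [ 2.4  0.8 -4.6]
tool a 0.5838978414798506 along 0.1899008417620283 height 0.022285561934861677 side -0.00012654895745583004 lever a if pressed in 0.5958402602835037
```

```bash
cat > t5.py <<'E'
from t3 import *
pc,rc=B+.005*tool_rot(yaw,a).apply([0,0,1]),tool_rot(yaw,a)
A=[.585,.56,.52,.47,.42, .36,.30,.24,.18,.12, .06,0,-.06,-.12,-.18, -.23,-.28,-.32,-.349,-.36]
H=[.019,.017]+[.016]*16+[.014,.013]
for i,(x,h) in enumerate(zip(A,H)):
    if i%5==0:p0,r0=pc,rc;print()
    pc,rc=face(hinge,yaw,x,h),tool_rot(yaw,x);print(x,row(p0,r0,pc,rc))
E
python3 t5.py
```

```text
0.585 [-0.     0.     0.004  0.     0.     0.   ]
0.56 [-0.    -0.001  0.018 -0.017  0.    -0.   ]
0.52 [-0.    -0.001  0.035 -0.043  0.     0.   ]
0.47 [-0.    -0.001  0.054 -0.077  0.     0.   ]
0.42 [-0.    -0.     0.073 -0.11  -0.     0.   ]

0.36 [ 0.    -0.001  0.023 -0.04   0.    -0.   ]
0.3 [ 0.    -0.001  0.046 -0.08   0.     0.   ]
0.24 [ 0.     0.     0.069 -0.12   0.     0.   ]
0.18 [ 0.     0.003  0.091 -0.16   0.     0.   ]
0.12 [ 0.     0.008  0.114 -0.2    0.     0.   ]

0.06 [-0.    -0.001  0.023 -0.04  -0.     0.   ]
0 [-0.    -0.001  0.046 -0.08   0.     0.   ]
-0.06 [ 0.     0.     0.069 -0.12   0.    -0.   ]
-0.12 [ 0.     0.003  0.091 -0.16   0.     0.   ]
-0.18 [-0.     0.008  0.114 -0.2    0.     0.   ]

-0.23 [ 0.    -0.001  0.019 -0.033  0.    -0.   ]
-0.28 [ 0.    -0.001  0.038 -0.067  0.    -0.   ]
-0.32 [ 0.    -0.001  0.053 -0.093 -0.    -0.   ]
-0.349 [ 0.     0.001  0.068 -0.113 -0.    -0.   ]
-0.36 [ 0.     0.001  0.074 -0.12   0.    -0.   ]
```

Request:
jog_arm:
  motion: "0 0 0 0.004 0 0 0; 0 0 -0.001 0.018 -0.017 0 0; 0 0 -0.001 0.035 -0.043 0 0; 0 0 -0.001 0.054 -0.077 0 0; 0 0 0 0.073 -0.11 0 0"

```text
time: 5.42
tool_pos: [0.5129, -0.2354, 0.2187]
tool_rot: [-0.128, 0.61, 0.765, -0.163]
contact_force: [1.2, 2.2, 8.2]
gripper_width: 0.005
grasp_force: 4.1
```

```bash
python3 t4.py
```

```text
t 5.425 F tool [ 1.9 -1.8 -8.2]
tool a 0.41715437026684277 along 0.19014095433987985 height 0.018590128770140497 side -0.00041050814409245636 lever a if pressed in 0.40973792753216315
```

Request:
jog_arm:
  motion: "0 0 -0.001 0.023 -0.04 0 0; 0 0 -0.001 0.046 -0.08 0 0; 0 0 0 0.069 -0.12 0 0; 0 0 0.003 0.091 -0.16 0 0; 0 0 0.008 0.114 -0.2 0 0"

```text
time: 6.05
tool_pos: [0.493, -0.2402, 0.1648]
tool_rot: [-0.036, 0.622, 0.78, -0.047]
contact_force: [-2.9, 0.3, 8.6]
gripper_width: 0.0
grasp_force: 4.2
```

```bash
python3 t4.py
```

```text
t 6.05 F tool [ 1.  -3.8 -8.2]
tool a 0.11902417593624315 along 0.1901680798139866 height 0.017640017192715136 side -0.0006687782072545411 lever a if pressed in 0.10664268986814222
```

Request:
jog_arm:
  motion: "0 0 -0.001 0.023 -0.04 0 0; 0 0 -0.001 0.046 -0.08 0 0; 0 0 0 0.069 -0.12 0 0; 0 0 0.003 0.091 -0.16 0 0; 0 0 0.008 0.114 -0.2 0 0"

```text
time: 6.68
tool_pos: [0.4898, -0.2409, 0.1067]
tool_rot: [0.057, 0.621, 0.779, 0.07]
contact_force: [-4.9, 1.4, 7.7]
gripper_width: 0.002
grasp_force: 4.2
```

```bash
python3 t4.py
```

```text
t 6.675 F tool [ 2.5 -3.  -8.4]
tool a -0.1798155337914564 along 0.1901795381183973 height 0.016301053399583314 side -0.00070416640819909 lever a if pressed in -0.19918743914491754
```

Request:
jog_arm:
  motion: "0 0 -0.001 0.019 -0.033 0 0; 0 0 -0.001 0.038 -0.067 0 0; 0 0 -0.001 0.053 -0.093 0 0; 0 0 0.001 0.068 -0.113 0 0; 0 0 0.001 0.074 -0.12 0 0"

```text
time: 7.3
tool_pos: [0.4955, -0.24, 0.0778]
tool_rot: [0.108, 0.611, 0.772, 0.138]
contact_force: [-65.7, 14.7, 80.8]
gripper_width: 0.003
grasp_force: 48.4
```

```bash
python3 t4.py
```

```text
t 7.3 F tool [ 29.7 -28.8 -96.7]
tool a -0.3529314410139494 along 0.18911973689749975 height 0.019696344165963105 side -0.0010212419339901057 lever a if pressed in -0.35403501925369363
```

It's on the stop, at lever angle about -0.35. Backing off along the face normal.

Request:
jog_arm:
  motion: "0 0 0 -0.015 0 0 0; 0 0 0 -0.04 0 0 0; 0 0 0 -0.09 0 0 0; 0 0 0 -0.16 0 0 0; 0 0 0 -0.24 0 0 0"

```text
time: 7.92
tool_pos: [0.4549, -0.2474, 0.1813]
tool_rot: [0.11, 0.613, 0.77, 0.14]
contact_force: [-0.1, -1.0, -1.2]
gripper_width: 0.001
grasp_force: 0.0
```

Request:
jog_arm:
  motion: "0 0 0 0 0 0 0; 0 0 0 0 0 0 0; 0 0 0 0 0 0 0; 0 0 0 0 0 0 0; 0 0 0 0 0 0 0"

```text
time: 8.55
tool_pos: [0.4562, -0.2478, 0.1814]
tool_rot: [0.111, 0.613, 0.769, 0.14]
contact_force: [0.2, -0.1, -0.2]
gripper_width: -0.0
grasp_force: 0.0
```

```bash
python3 - <<'E'
from h import *
import cv2
print(state()['contact_force'])
g=grab_frame("side");q=place_of("side","brake_lever_button_top");print([(x['p'],x['at']) for x in q[:2]])
from t3 import *
print('expected',face(hinge,yaw,-.349))
f=grab_frame("wrist")
print([(x['p'],x['at']) for x in place_of("wrist","brake_lever_button_top")[:2]])
cv2.imwrite("pics/s3.png",g["color"][...,::-1])
E
```

```text
[ 0.2347029  -0.12045444 -0.18209905]
[(0.54, [0.4913, -0.2408, 0.0854])]
expected [ 0.49220497 -0.23968029  0.08416613]
[(0.7, [0.4941, -0.2391, 0.0822])]
```

View pics/s3.png

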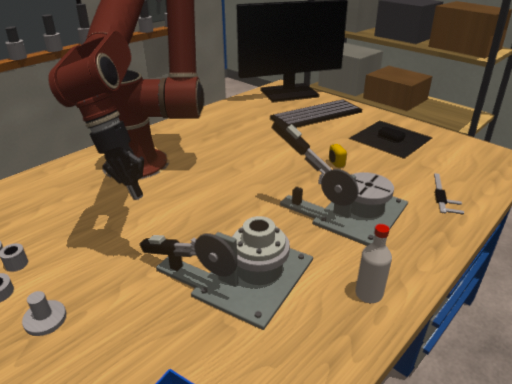

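The flange stand's lever is down on its stop, with its grip at about (160,247). The spare lever at about (290,137) is still up, and the arm is clear.

```bash
python3 -c "from plant import *;print(job_done())"
```

```text
the job is handed in; nothing more can be done
None
```

The flange stand's brake lever was swung fully down onto its stop with the button held in, the spare lever is still up, and the job was handed in with the arm clear; wrist force rose to about 105 N at the stop (limit 120 N).

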